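# Sweep a stray slug along a seal channel with a stylus

### The job

A small brass slug has fallen into the seal channel of the grey cover plate. Take the orange-handled stylus from its stand and, with its tip down in the channel behind the slug, push the slug gently and slowly (about 3 cm a second) along the channel and round the bend until it drops into the well at the open end, in one pass without lifting the tip out on the way. Then hang the stylus back in the fork of its stand, let go of it, and leave the pot, timer and vial where they are.

Things in the scene. Friction and masses are not known exactly. Their poses are not given: they have to be found in the camera images.
- cover_plate: Fixed level grey painted plate 220 x 220 x 18 mm; origin at the centre of its underside, z up. On its top two bright aluminium lips (5 mm thick, 16 mm high, top at z = 34 mm) bound an L-shaped channel 28 mm wide inside, floor at z = 18 mm: a first straight along plate x = -65 mm, a bend, a second straight along y = -65 mm. A round glass port, 80 mm across, top at z = 23 mm, lies at (30, 40) mm.
- channel_start (a point): On the floor and centreline of the channel, 15 mm from its closed end wall: (-65, 80, 18) mm in the plate's frame; free space for the tip behind the slug. The first straight runs from here along plate -y to (-65, -20) mm. Axes as the plate.
- bend_centre (a point): Centre of the channel's quarter bend: (-20, -20, 18) mm in the plate's frame. The centreline has radius 45 mm about it, from (-65, -20) to (-20, -65) mm; then the second straight runs along plate +x to the channel's end.
- channel_end (a point): End of the channel's floor, on the centreline, at the well's near edge: (45, -65, 18) mm in the plate's frame.
- well (a point): Centre of the floor of the clean-out well at the end of the channel: (66, -65, 10) mm in the plate's frame. The well is 42 mm (plate x) by 34 mm (plate y), its floor 8 mm below the channel floor; lips stand round its other three sides.
- slug: Loose polished brass disc 24 mm across, 12 mm high, 45 g, lying flat in the first straight of the channel, its centre at plate y = 0 to 38 mm; origin at the centre of its underside.
- stylus: Loose round stylus hanging upright in its stand, 60 g; axis z, up. Origin: centre of the underside of its dark collar (40 mm across, 5 mm thick). Above it an orange round handle 18 mm across, z = 5 to 65 mm (grip near z = 40 mm); below it a steel shank 8 mm across, ending in a blunt cylindrical tip 14 mm across, z = -59 to -75 mm.
- stylus_tip (a point): Centre of the flat end of the stylus's tip, 75 mm below the stylus's origin.
- stylus_stand: Fixed stand: black foot 76 x 76 x 10 mm, blue column at its back (+x) and a level blue fork, top at z = 100 mm. The fork's slot is 20 mm wide, open to the stand's -x, from x = -32 to x = 12 mm; its arms are 15 mm wide, 6 mm thick. The stylus's shank hangs in the slot, its collar on the arms. Origin: centre of the foot's underside, z up.
- rest (a point): Where the stylus's origin is when it hangs in the fork: (0, 0, 100) mm in the stand's frame. Axes as the stand.
- sample_pot: Loose white pot with a teal cap, 55 mm across, 88 mm high, bystander; origin at the centre of its underside.
- timer: Loose white round bench timer, 66 mm across, 24 mm high, bystander; origin at the centre of its underside.
- vial: Loose vial with a black cap, 27 mm across, 60 mm high, bystander; origin at the centre of its underside.
Not all that is in view belongs to the job. What is shaped like the stylus but purple is not meant. Leave any green look-alike of the stylus_stand alone.

How it is judged:
By the outcome, as a careful person would: the job done as asked, in the order asked, and still so for the second after the job is handed in, with the robot touching nothing.
It also fails if it takes over 72 s, if anything falls off the work surface, if the arm or the gripper's body presses on something with over 40 N, if the wrist force passes 120 N, or if a joint passes its speed limit or range.

### The arm

A 6-joint arm with a two-finger parallel gripper is mounted at the origin on a cart in front of the work surface, level with it; the furniture and walls round the work are solid. World frame = base frame: x ahead of the robot, y to its left, z up, the work surface at z = 0. Lengths are in mm, angles in rad, forces in N, time in s.
With the tool pointing down it reaches from about 325 to 900 mm from the base axis. Payload 6.1 kg.
Tool frame: the origin (TCP) lies midway between the tips of the shut fingers; the grasp point (between the pads) lies 19 mm behind it; z points along the fingers, y is the line along which they close (so a half turn about z gives the same grasp; the last joint's range is limited). The gripper opens to 87 mm and grips with 3 to 60 N. Pads are 19 mm wide; open, the fingers measure 117 mm over their backs; the gripper's body (75 mm by 190 mm) begins 51 mm behind the grasp point.
Start: joints at [-0.126, 0.22, 1.526, -0, 1.395, -0.126], TCP at [624.993, -0.003, 222.538] pointing down, gripper open.
Joint ranges: [-2.98, 2.98], [-0.91, 2.08], [0.09, 2.57], [-1.24, 4.39], [0.2, 2.65], [-2.68, 2.68]. Speed limits (rad/s): [2.57, 2.57, 3.01, 3.14, 3.14, 3.14].

### API

Orientations are given as a unit quaternion [x, y, z, w].
In Python, from station import status, optics, order gives the robot as it stands. The module is installed in compiled form; this text tells all that it offers.
- The arm moves only by the tool arm_command, never from a script. Its argument "plan" is a list of rows, each an object with "travel": the shift along the tool's x, y, z normalised to -1 to 1, where 1 is 0.8 m, a list of three; "twist": the turn, a rotation vector about the tool's x, y, z normalised to -1 to 1, where 1 is 120 degrees, a list of three; "gripper": the opening, from -1 (shut) to 1 (fully open). In form: [{"travel": [x, y, z], "twist": [wx, wy, wz], "gripper": gripper}, ...]. A call has 1 to 10 rows; each row is the pose to reach, as a shift and turn from the pose commanded when the call began, along the tool's axes at that moment; what a row does not reach only later rows make up. A row lasts 1/10 s, in which the tool goes at most 50 mm and 8.59 degrees, less where a joint would pass 70% of its speed; a pose out of reach is approached as far as the arm can. A call with a number of a shift or a turn outside -1 to 1 is refused whole. A call with a gripper value outside its range is refused whole. The fingers move at their own pace and stop on an object; "squeeze" is the grip in N (left out, the last holds). Time passes only in rows, so rows that repeat a pose let the fingers close. It gives the time, the measured TCP pose, the force, the opening and the grip force at its end, in the units of the state.
- status.state(): the state, without advancing time (a new reading comes with each control period).
- optics.capture(name): name is "scene" or "side" or "wrist"; returns a dict with "pixels" (400x640x3 uint8, red, green, blue), "depth" (400x640 float32, mm along the optical axis (not along the pixel's ray), 0 where there is no reading), "vertical_fov" (degrees; the focal length in pixels is half the picture's height over the tangent of half this angle, whatever the lens; pixels are square), "cx", "cy" (the principal point, pixels), "R" (3x3) and "t" (3): a world point X has camera coordinates R X + t; the wrist camera has in their place "hand_eye" (4x4, takes a point from camera to tool coordinates, whose origin is the TCP and whose axes are the flange's). Camera axes: x right, y down, z forward; pixel columns grow to the right and rows downward; lengths in mm; the calibration is good to about 2 mm. A picture is of the moment at which its call begins: read the wrist's pose just before it.
- order.sign_off(): hands the job in; it is judged then, once.
Trained networks look in the newest picture that a camera, given by its name, has taken for a name from the list of things; names that differ only in an ending like _2 or _b are one class to them, and where a whole thing is asked for, a point or a joint stands for the part that bears it (a point fixed in the world has none). Each returns a list of dicts, best first, with "conf" (0 to 1); they miss things now and then, are a little off and sometimes report something else, mostly with a low value. They report only what shows in the picture. A call takes as long as a camera call. They do not tell look-alikes from the thing itself.
- optics.boxes_of(label, camera): "uv" ([column, row] in pixels, amid what is visible of it).
- optics.silhouettes(label, camera): "mask" (400x640 bool, what is visible of it) and "uv" ([column, row] in pixels, amid what is visible of it).
- optics.landmark_of(label, camera): "uv" ([column, row] in pixels: a listed point, or the origin of a listed thing).
The state is a dict: "time_s": time; "qpos": joint angles; "qvel": joint speeds; "joint_torque": joint torques, N m; "eef_pos": TCP position; "orientation": TCP orientation; "ft_force": force on the tool from outside, world axes, zero at the start; "moment": the same for the moment, N m; "opening": finger opening in mm; "finger_force": force on a finger pad.
Only numpy, scipy, OpenCV 4.12 (cv2) and the standard library are available. Lean on these libraries where they do the work, as an engineer would, in place of code of your own. Each camera call takes 0.05 s, during which the arm holds its last target. There are 200 camera calls.

## Working session

There is one attempt and no reset: what is moved stays moved. The work goes in short steps, Python scripts to look and compute and a tool call to move; the robot and the scene stay as the last step left them, time stands still between calls to the robot, and variables do not carry over. Pictures are saved under pics/ and viewed, at most 10 in all, crops included, and the job is handed in when it is done.

Besides the shell and the picture viewer there is one more tool, called after ">>>" in YAML: its name, and indented under it one key for each argument. arm_command: Moves the arm, as the interface text tells. Its arguments: {"type":"object","properties":{"plan":{"type":"array","items":{"type":"object","properties":{"travel":{"type":"array","items":{"type":"number","minimum":-1,"maximum":1}},"twist":{"type":"array","items":{"type":"number","minimum":-1,"maximum":1}},"gripper":{"type":"number"}}}},"squeeze":{"type":"number"}},"required":["plan"]}

```bash
mkdir -p pics; cat > h.py <<'E'
import numpy as np, cv2
from station import status, optics, order
from scipy.spatial.transform import Rotation as Ro
def cap(n):
    s=status.state(); c=optics.capture(n)
    c['f']=200/np.tan(np.radians(c['vertical_fov'])/2)
    if n=='wrist':
        T=np.eye(4);T[:3,:3]=Ro.from_quat(s['orientation']).as_matrix();T[:3,3]=s['eef_pos']
        M=T@np.array(c['hand_eye'])
        c['Rw']=M[:3,:3];c['o']=M[:3,3]
    else:
        R=np.array(c['R']);c['Rw']=R.T;c['o']=-R.T@np.array(c['t'])
    return c
def ray(c,uv):
    uv=np.atleast_2d(uv); d=np.c_[(uv[:,0]-c['cx'])/c['f'],(uv[:,1]-c['cy'])/c['f'],np.ones(len(uv))]
    return d@c['Rw'].T
def onz(c,uv,z):
    d=ray(c,uv); return c['o']+d*((z-c['o'][2])/d[:,2])[:,None]
def cloud(c):
    v,u=np.mgrid[:400,:640]; d=ray(c,np.c_[u.ravel(),v.ravel()])
    return (c['o']+d*c['depth'].ravel()[:,None]).reshape(400,640,3)
def proj(c,X):
    p=(np.atleast_2d(X)-c['o'])@c['Rw']; return np.c_[c['f']*p[:,0]/p[:,2]+c['cx'],c['f']*p[:,1]/p[:,2]+c['cy']]
def save(c,n): cv2.imwrite('pics/'+n,c['pixels'][:,:,::-1])
E
python3 - <<'E'
from h import *
print(status.state())
for n in ['scene','side','wrist']:
    c=cap(n); save(c,n+'0.png'); P=cloud(c)
    print(n,c['vertical_fov'],c['o'].round(),(c['depth']>0).mean())
    for l in ['cover_plate','slug','stylus','stylus_stand','sample_pot','timer','vial']:
        for r in optics.silhouettes(l,n)[:3]:
            p=P[r['mask']&(c['depth']>0)]
            print(l,round(r['conf'],2),np.round(r['uv']),np.median(p,0).round() if len(p) else 0, p.max(0).round() if len(p) else 0)
    for l in ['channel_start','bend_centre','channel_end','well','slug','stylus','stylus_tip','rest','stylus_stand','cover_plate']:
        print(l,[(round(r['conf'],2),np.round(r['uv'],1).tolist()) for r in optics.landmark_of(l,n)[:3]])
E
```

```text
{'time_s': 0.0, 'qpos': array([-1.26110682e-01,  2.21217575e-01,  1.52762304e+00,  2.10348736e-05,
        1.39469104e+00, -1.26090789e-01]), 'qvel': array([ 7.94844115e-05,  6.58887699e-05,  1.11527587e-03, -8.29424163e-04,
       -1.31914510e-03, -6.23398778e-04]), 'joint_torque': array([-1.67445501e-05, -4.94609964e+01, -3.87383544e+01,  6.99962187e-02,
        5.70271199e-02, -1.42064664e-04]), 'eef_pos': array([6.24377465e+02, 7.55765340e-02, 2.21436238e+02]), 'orientation': array([ 7.07114792e-01,  7.07098106e-01, -5.85695996e-04, -7.72657618e-04]), 'ft_force': array([ 0.02159724, -0.4505149 , -0.00914706]), 'moment': array([ 0.04078745, -0.04380098,  0.00141963]), 'finger_force': 0.0, 'opening': 87.43448735604419}
scene 52.20734638848907 [-256.  873.  614.] 0.995953125
cover_plate 0.59 [346. 216.] [525.  32.  20.] [688. 146.  38.]
slug 0.24 [345. 215.] [526.  32.  20.] [718. 146.  38.]
stylus 0.87 [290. 228.] [476. 306. 113.] [710. 323. 168.]
stylus 0.64 [265. 252.] [462. 404.  83.] [664. 420. 142.]
stylus 0.41 [346. 218.] [526.  32.  20.] [716. 146.  38.]
stylus_stand 0.67 [2
[... 2140 characters left out ...]
36794517199 [623.  84. 384.] 0.9960703125
cover_plate 0.95 [272. 154.] [552.  24.  18.] [689. 147.  37.]
slug 0.74 [218. 136.] [496.  46.  30.] [506.  57.  32.]
sample_pot 0.95 [255. 328.] [ 522. -235.   30.] [ 544. -230.   59.]
timer 0.85 [472.  50.] [787. 143.  21.] [833. 179.  26.]
timer 0.29 [269. 155.] [552.  24.  18.] [685. 144. 224.]
vial 0.26 [218. 137.] [495.  46.  30.] [506.  57.  32.]
channel_start [(0.57, [229.1, 84.4])]
bend_centre [(0.85, [254.0, 174.9]), (0.65, [292.2, 221.4])]
channel_end [(0.65, [293.5, 219.9])]
well [(0.8, [310.7, 220.7])]
slug [(0.79, [221.1, 137.7]), (0.19, [231.0, 83.7])]
stylus []
stylus_tip []
rest []
stylus_stand []
cover_plate [(0.8, [274.0, 160.7])]
```

```bash
python3 - <<'E'
import cv2,numpy as np
a=cv2.imread('pics/side0.png');b=cv2.imread('pics/wrist0.png')
cv2.imwrite('pics/s1.png',cv2.resize(a[130:330,220:440],(660,600),interpolation=2))
E
```

```text
(no output)
```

View pics/s1.png

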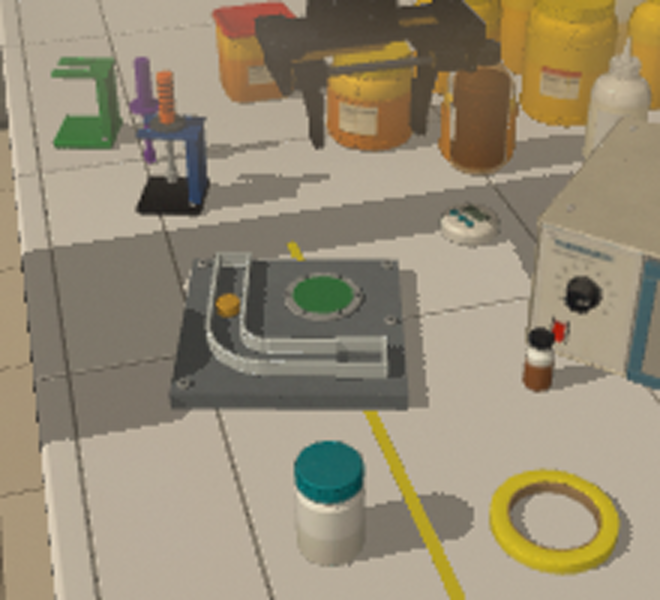

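View pics/wrist0.png

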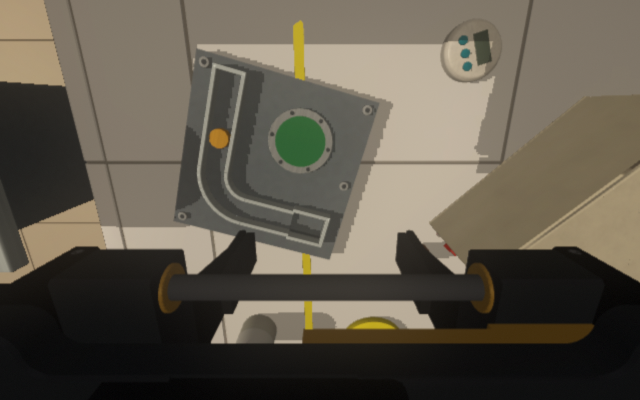

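The side view shows the orange stylus in the blue stand, centred near crop (170,125), with its slot opening to the left (world -x). The purple and green decoys stand behind it. The wrist view shows the plate turned by about -15°, the slug at (219,138) and the well at (310,228). Next I'll look at the stand from above.

>>> arm_command:
  plan:
    - {"travel":[0.34,-0.1675,-0.03],"twist":[0,0,0],"gripper":1}
    - {"travel":[0.34,-0.1675,-0.03],"twist":[0,0,0],"gripper":1}
    - {"travel":[0.34,-0.1675,-0.03],"twist":[0,0,0],"gripper":1}
    - {"travel":[0.34,-0.1675,-0.03],"twist":[0,0,0],"gripper":1}
    - {"travel":[0.34,-0.1675,-0.03],"twist":[0,0,0],"gripper":1}
    - {"travel":[0.34,-0.1675,-0.03],"twist":[0,0,0],"gripper":1}
    - {"travel":[0.34,-0.1675,-0.03],"twist":[0,0,0],"gripper":1}
    - {"travel":[0.34,-0.1675,-0.03],"twist":[0,0,0],"gripper":1}
    - {"travel":[0.34,-0.1675,-0.03],"twist":[0,0,0],"gripper":1}

```text
time_s: 3.6
eef_pos: [491.4, 271.2, 246.4]
orientation: [0.707, 0.707, -0.0, 0.0]
ft_force: [0.1, -0.2, 1.0]
opening: 86.8
finger_force: 0.0
```

```bash
python3 - <<'E'
from h import *
s=status.state();print(s['time_s'],s['eef_pos'],s['orientation'])
from scipy.optimize import least_squares
for n in ['wrist','side','scene']:
    c=cap(n); save(c,n+'1.png'); P=cloud(c); hsv=cv2.cvtColor(c['pixels'],cv2.COLOR_RGB2HSV); H,S,V=[hsv[...,i].astype(int) for i in range(3)]
    roi=(abs(P[...,0]-490)<80)&(abs(P[...,1]-305)<70)
    blue=roi&(H>100)&(H<128)&(S>90)&(P[...,2]>93)&(P[...,2]<106)
    org=roi&(H<15)&(S>120)&(P[...,2]>110)
    print(n,blue.sum(),org.sum())
    if blue.sum()>20:
        b=P[blue]; print('blue med z',np.median(b[:,2]),'rect',cv2.minAreaRect(b[:,:2].astype(np.float32)))
    if org.sum()>20:
        o=P[org]; print('orange',o.mean(0),o.min(0),o.max(0)); t=o[o[:,2]>o[:,2].max()-5]; print('top',t.mean(0),len(t))
    for l in ['stylus','rest','stylus_stand']:
        for r in optics.landmark_of(l,n)[:2]:
            z={'stylus':100,'rest':100,'stylus_stand':0}[l]
            print(l,round(r['conf'],2),onz(c,r['uv'],z).round(1))
    np.savez(n+'1.npz',P=P,blue=blue,org=org,pix=c['pixels'])
E
```

```text
3.6 [491.36545026 271.23615087 246.38783282] [ 7.07163327e-01  7.07050148e-01 -1.99853520e-04  2.79678101e-04]
wrist 1313 455
blue med z 99.64981897242353 rect ((482.2289733886719, 301.2911071777344), (49.01981735229492, 68.72191619873047), 70.44564819335938)
orange [479.10179008 307.00567879 168.02366612] [441.64570374 261.37940584 110.07273629] [489.78659221 355.20593355 408.26204385]
top [489.78659221 355.20593355 408.26204385] 17
stylus 0.62 [[468.8 398.7 100. ]]
stylus 0.6 [[475.4 302.4 100. ]]
rest 0.31 [[492.6 112.5 100. ]]
stylus_stand 0.83 [[477.2 301.8   0. ]]
side 1 618
orange [482.41331679 248.60735763 463.53941254] [451.85175231 235.00593716 110.02259784] [525.17097774 306.09470031 544.04026696]
top [462.5049899  243.12388104 541.89476243] 18
stylus 0.66 [[459.3 323.8 100. ]]
stylus 0.59 [[484.6 295.4 100. ]]
rest 0.72 [[474.2 302.  100. ]]
rest 0.61 [[397.4 492.6 100. ]]
stylus_stand 0.87 [[481.9 319.4   0. ]]
stylus_stand 0.75 [[381.5 468.2   0. ]]
scene 124 2639
blue med z 101.00139505001772 rect ((482.73284912109375, 301.8082275390625), (49.70744323730469, 72.50811767578125), 70.0873031616211)
orange [457.89857526 302.78117798 523.37629354] [410.0086768  243.73188195 110.24206617] [541.64143045 343.0045045  634.10276342]
top [449.65131797 318.83211883 631.521229  ] 98
stylus 0.74 [[447.7 414.7 100. ]]
rest 0.83 [[398.4 491.9 100. ]]
rest 0.76 [[473.1 297.7 100. ]]
stylus_stand 0.63 [[405.4 484.4   0. ]]
stylus_stand 0.62 [[480.9 293.8   0. ]]
```

View pics/wrist1.png

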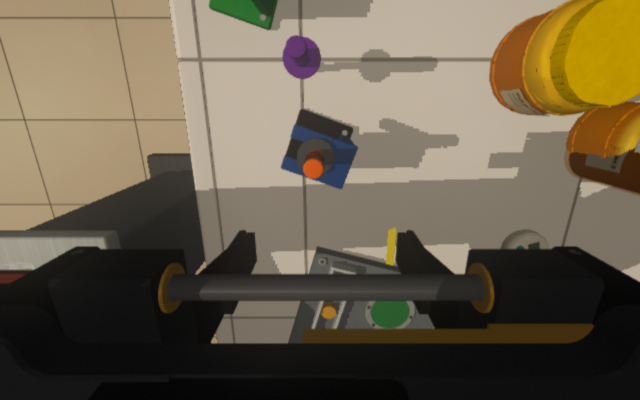

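The wrist view shows the blue stand near (320,155), with the stylus top at (313,168) and the stand turned by about -20°. The purple decoy is well clear at (300,55).

```bash
python3 - <<'E'
import numpy as np
from scipy.optimize import least_squares
a=np.radians(-19.8); ex=np.array([np.cos(a),np.sin(a)]); ey=np.array([-ex[1],ex[0]])
for n in ['wrist','side','scene']:
    d=np.load(n+'1.npz'); P=d['P']; o=P[d['org']]; o=o[(o[:,2]<172)]
    pix=d['pix'].astype(int)
    if len(o)<10: continue
    print(n,len(o),o[:,2].max())
    t=o[o[:,2]>160]; s=o[(o[:,2]<158)]
    print(' top',t.mean(0).round(1) if len(t) else '', len(t))
    if len(s)>10:
        r=least_squares(lambda p:np.hypot(s[:,0]-p[0],s[:,1]-p[1])-9,[476,303],loss='soft_l1'); print(' cyl',r.x.round(1),len(s), np.sqrt(2*r.cost/len(s)).round(2))
    b=P[d['blue']]
    if len(b)>50:
        u=b[:,:2]@ex; v=b[:,:2]@ey; print(' blue u',np.percentile(u,[1,99]).round(1),'v',np.percentile(v,[1,99]).round(1), 'near front arms v',[np.percentile(v[u<u.min()+15],q).round(1) for q in (1,25,50,75,99)])
        q=(np.percentile(u,1)+32)*ex+np.percentile(v,[1,99]).mean()*ey; print(' origin',q)
# plate from scene/side: tall objs near
d=np.load('scene1.npz')['P'].reshape(-1,3)
for lo,hi in [(60,120),(120,180),(180,400)]:
    m=(d[:,2]>lo)&(d[:,2]<hi)&(d[:,0]>300)&(d[:,0]<900)&(d[:,1]>-300)&(d[:,1]<100); q=d[m]
    print(lo,len(q), np.percentile(q,[1,99],axis=0).round() if len(q) else '')
E
```

```text
wrist 436 166.28086681357303
 top [478.7 303.6 164.4] 331
 cyl [478.5 302.9] 100 0.18
 blue u [317.8 385.3] v [423.3 471. ] near front arms v [np.float64(423.6), np.float64(430.0), np.float64(458.5), np.float64(464.8), np.float64(470.7)]
 origin [480.6120053  302.18148699]
side 62 167.47371540734662
 top [477.1 297.3 163.9] 15
 cyl [479.3 302.2] 44 1.43
scene 139 169.58656811655783
 top [477.7 305.1 165.2] 29
 cyl [481.1 302.1] 100 1.09
 blue u [316.7 386.3] v [422.8 472.3] near front arms v [np.float64(424.3), np.float64(430.3), np.float64(448.2), np.float64(465.2), np.float64(471.2)]
 origin [479.63943411 302.94229867]
60 840 [[ 492. -273.   60.]
 [ 899.   55.  118.]]
120 341 [[769. -95. 121.]
 [899.  55. 157.]]
180 0
```

>>> arm_command:
  plan:
    - {"travel":[0.039,-0.0155,0.02],"twist":[0,0,0],"gripper":1}
    - {"travel":[0.039,-0.0155,0.06],"twist":[0,0,0],"gripper":1}
    - {"travel":[0.039,-0.0155,0.11],"twist":[0,0,0],"gripper":1}
    - {"travel":[0.039,-0.0155,0.145],"twist":[0,0,0],"gripper":1}
    - {"travel":[0.039,-0.0155,0.157],"twist":[0,0,0],"gripper":1}
    - {"travel":[0.039,-0.0155,0.157],"twist":[0,0,0],"gripper":-0.3}
    - {"travel":[0.039,-0.0155,0.157],"twist":[0,0,0],"gripper":-1}
    - {"travel":[0.039,-0.0155,0.157],"twist":[0,0,0],"gripper":-1}
    - {"travel":[0.039,-0.0155,0.157],"twist":[0,0,0],"gripper":-1}
    - {"travel":[0.039,-0.0155,0.157],"twist":[0,0,0],"gripper":-1}
  squeeze: 30

```text
time_s: 5.2
eef_pos: [479.3, 303.5, 122.2]
orientation: [0.707, 0.707, 0.001, 0.0]
ft_force: [-0.5, -0.6, -0.5]
opening: 55.0
finger_force: 0.0
```

>>> arm_command:
  plan:
    - {"travel":[0,0,0],"twist":[0,0,0],"gripper":-1}
    - {"travel":[0,0,0],"twist":[0,0,0],"gripper":-1}
    - {"travel":[0,0,0],"twist":[0,0,0],"gripper":-1}

```text
time_s: 5.5
eef_pos: [478.6, 303.2, 121.0]
orientation: [0.707, 0.707, 0.0, 0.0]
ft_force: [-0.8, -0.8, -0.1]
opening: 30.9
finger_force: 0.0
```

>>> arm_command:
  plan:
    - {"travel":[0,0,0],"twist":[0,0,0],"gripper":-1}
    - {"travel":[0,0,0],"twist":[0,0,0],"gripper":-1}
    - {"travel":[0,0,0],"twist":[0,0,0],"gripper":-1}
    - {"travel":[0,0,0],"twist":[0,0,0],"gripper":-1}

```text
time_s: 5.9
eef_pos: [478.6, 303.2, 120.9]
orientation: [0.707, 0.707, -0.0, -0.0]
ft_force: [-0.0, -0.1, -1.2]
opening: 17.2
finger_force: 30.0
```

>>> arm_command:
  plan:
    - {"travel":[0,0,-0.005],"twist":[0,0,0],"gripper":-1}
    - {"travel":[0,0,-0.01],"twist":[0,0,0],"gripper":-1}
    - {"travel":[0,0,-0.01],"twist":[0,0,0],"gripper":-1}
    - {"travel":[0.007,-0.02,-0.01],"twist":[0,0,0],"gripper":-1}
    - {"travel":[0.015,-0.042,-0.01],"twist":[0,0,0],"gripper":-1}
    - {"travel":[0.023,-0.064,-0.01],"twist":[0,0,0],"gripper":-1}
    - {"travel":[0.03,-0.085,-0.01],"twist":[0,0,0],"gripper":-1}
    - {"travel":[0.03,-0.085,-0.02],"twist":[0,0,0],"gripper":-1}
    - {"travel":[0.03,-0.085,-0.06],"twist":[0,0,0],"gripper":-1}
    - {"travel":[0.03,-0.085,-0.1],"twist":[0,0,0],"gripper":-1}

```text
time_s: 6.9
eef_pos: [409.6, 327.1, 201.6]
orientation: [0.707, 0.707, -0.001, -0.0]
ft_force: [1.0, 0.1, 0.1]
opening: 17.2
finger_force: 30.0
```

>>> arm_command:
  plan:
    - {"travel":[-0.02,0.03,0],"twist":[0,0,0],"gripper":-1}
    - {"travel":[-0.41,0.3,0],"twist":[0,0,0],"gripper":-1}
    - {"travel":[-0.41,0.3,0],"twist":[0,0,0],"gripper":-1}
    - {"travel":[-0.41,0.3,0],"twist":[0,0,0],"gripper":-1}
    - {"travel":[-0.41,0.3,0],"twist":[0,0,0],"gripper":-1}
    - {"travel":[-0.41,0.3,0],"twist":[0,0,0],"gripper":-1}
    - {"travel":[-0.41,0.3,0],"twist":[0,0,0],"gripper":-1}
    - {"travel":[-0.41,0.3,0],"twist":[0,0,0],"gripper":-1}
    - {"travel":[-0.41,0.3,0],"twist":[0,0,0],"gripper":-1}
    - {"travel":[-0.41,0.3,0],"twist":[0,0,0],"gripper":-1}

```text
time_s: 7.9
eef_pos: [652.4, -4.8, 201.3]
orientation: [0.709, 0.706, -0.0, 0.001]
ft_force: [-0.4, 0.9, -0.6]
opening: 17.4
finger_force: 30.0
```

```bash
cat > fit.py <<'E'
import numpy as np
from scipy.optimize import least_squares
from scipy.spatial.transform import Rotation as Ro
# lip model: distance of plate xy point to nearest lip centreline (inner channel half width 14, lip 5 -> centreline at 16.5)
def path():
    a=np.linspace(np.pi,1.5*np.pi,60)
    pts=[]
    for r in (45+16.5,45-16.5):
        pts.append(np.c_[-20+r*np.cos(a),-20+r*np.sin(a)])
    y=np.linspace(-20,97,120)
    pts+= [np.c_[0*y-65-16.5,y],np.c_[0*y-65+16.5,y]]
    x=np.linspace(-20,45,70); pts+=[np.c_[x,0*x-65-16.5],np.c_[x,0*x-65+16.5]]
    return np.vstack(pts)
E
python3 - <<'E'
from h import *
from fit import *
from scipy.spatial import cKDTree
s=status.state();print(s['time_s'],s['eef_pos'],s['orientation'],s['opening'],s['ft_force'])
T=cKDTree(path())
for n in ['wrist','scene','side']:
    c=cap(n); save(c,n+'2.png'); P=cloud(c)
    np.savez(n+'2.npz',P=P,pix=c['pixels'],f=c['f'],o=c['o'],Rw=c['Rw'],cx=c['cx'],cy=c['cy'])
    m=(P[...,2]>30)&(P[...,2]<39)&(abs(P[...,0]-545)<125)&(abs(P[...,1]-25)<125)
    hsv=cv2.cvtColor(c['pixels'],cv2.COLOR_RGB2HSV); m&=hsv[...,1]<80
    q=P[m][:,:2]
    def res(p):
        cc,ss=np.cos(p[2]),np.sin(p[2]); d=q-p[:2]
        return np.maximum(T.query(np.c_[d[:,0]*cc+d[:,1]*ss,-d[:,0]*ss+d[:,1]*cc])[0]-1.5,0)
    best=min((least_squares(res,[545+dx,25+dy,-.25],loss='soft_l1',f_scale=2) for dx in(-10,5) for dy in (-10,5)),key=lambda r:r.cost)
    print(n,m.sum(),best.x[:2].round(1),np.degrees(best.x[2]).round(2),(best.cost/len(q)).round(3))
    p=best.x;R2=np.array([[np.cos(p[2]),-np.sin(p[2])],[np.sin(p[2]),np.cos(p[2])]])
    g=(hsv[...,0]>8)&(hsv[...,0]<28)&(hsv[...,1]>120)&(P[...,2]>24)&(P[...,2]<34)&(abs(P[...,0]-496)<25)&(abs(P[...,1]-46)<25)
    if g.any(): print(' slug',P[g].mean(0).round(1),g.sum(),((P[g].mean(0)[:2]-p[:2])@R2).round(1))
E
```

```text
7.9 [652.39023831  -4.84468495 201.26066903] [ 7.08582635e-01  7.05626989e-01 -5.20404542e-05  1.09473054e-03] 17.42659103100906 [-0.42331489  0.8980931  -0.59169692]
wrist 2826 [554.7   9.6] -13.27 3.502
 slug [494.8  45.5  29.4] 375 [-66.6  21.2]
scene 333 [556.4  10.1] -11.56 8.068
 slug [497.8  45.1  31.2] 18 [-64.4  22.5]
side 350 [557.4   4.2] -9.73 9.378
 slug [493.4  41.7  28.8] 42 [-69.3  26.1]
```

View pics/wrist2.png

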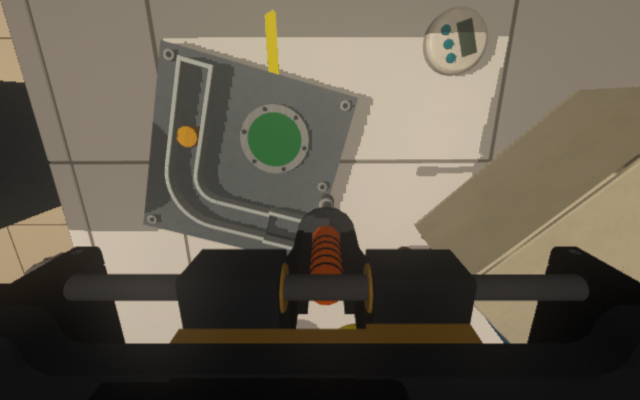

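The wrist view shows the whole first straight, with the slug at (187,136). The held stylus covers the well corner. I'll tighten the plate fit by adding the end wall and the well lips to the model.

```bash
python3 - <<'E'
from fit import *; import cv2
from scipy.spatial import cKDTree
x=np.linspace(-81,-49,30);x2=np.linspace(45,89,40);y2=np.linspace(-84,-46,35)
T=cKDTree(np.vstack([path(),np.c_[x,0*x+97.5],np.c_[x2,0*x2-84.5],np.c_[x2,0*x2-45.5],np.c_[0*y2+89.5,y2]]))
for n in ['wrist','scene','side']:
    d=np.load(n+'2.npz');P=d['P'];hsv=cv2.cvtColor(d['pix'],cv2.COLOR_RGB2HSV)
    m=(P[...,2]>31.5)&(P[...,2]<37)&(hsv[...,1]<80)&(P[...,0]>430)&(P[...,0]<660)&(P[...,1]>-90)&(P[...,1]<150)
    if n=='wrist': m[205:,:][:,290:]=0; m[240:]=0
    q=P[m][:,:2]
    def loc(p,q):
        cc,ss=np.cos(p[2]),np.sin(p[2]); e=q-p[:2]; return np.c_[e[:,0]*cc+e[:,1]*ss,-e[:,0]*ss+e[:,1]*cc]
    res=lambda p:T.query(loc(p,q))[0]
    b=min((least_squares(res,[550+dx,25+dy,a],loss='cauchy',f_scale=2) for dx in(-15,0,10) for dy in (-15,0,10) for a in (-.3,-.2)),key=lambda r:r.cost)
    r=res(b.x);print(n,m.sum(),np.median(P[m][:,2]).round(1),b.x[:2].round(1),np.degrees(b.x[2]).round(2),np.percentile(r,[50,80,95]).round(1))
    for k in range(2):
        q0=q;q=q[r<5]; b=least_squares(res,b.x); r=res(b.x)
    print('  refined',b.x[:2].round(1),np.degrees(b.x[2]).round(2),np.percentile(r,[50,80,95]).round(1),len(q))
    g=(hsv[...,0]>8)&(hsv[...,0]<28)&(hsv[...,1]>120)&(P[...,2]>28)&(P[...,2]<34)&(abs(P[...,0]-496)<25)&(abs(P[...,1]-46)<25)
    print('  slug',P[g].mean(0),loc(b.x,P[g][:,:2]).mean(0),g.sum())
    w=(P[...,2]>15.5)&(P[...,2]<21)&(P[...,0]>400)&(P[...,0]<700)&(P[...,1]>-120)&(P[...,1]<160)&(hsv[...,1]<90)
    if n=='wrist': w[240:]=0
    w=cv2.morphologyEx(w.astype(np.uint8),cv2.MORPH_OPEN,np.ones((3,3)))>0
    print('  plate rect',cv2.minAreaRect(P[w][:,:2].astype(np.float32)))
E
```

```text
wrist 2358 33.5 [552.7  10.5] -15.45 [1.3 2.  2.7]
  refined [552.6  10.4] -15.44 [1.4 2.  2.6] 2358
  slug [494.30079393  45.34376543  29.65810188] [-65.46365097  18.15649558] 347
  plate rect ((551.2848510742188, 9.99102783203125), (220.4712677001953, 220.93260192871094), 74.45909881591797)
scene 244 34.3 [553.   11.8] -15.84 [1.4 2.8 4.4]
  refined [553.   11.7] -15.86 [1.3 2.7 4. ] 239
  slug [497.81318767  45.06921481  31.21358263] [-62.24502168  17.0557363 ] 18
  plate rect ((554.543212890625, 11.344955444335938), (218.6991729736328, 225.18960571289062), 74.31169128417969)
side 272 33.6 [551.6   7.9] -15.9 [1.5 2.4 3.5]
  refined [551.6   7.9] -15.8 [1.6 2.4 3.4] 271
  slug [494.04269374  43.63052949  29.96344649] [-65.10715985  18.67135796] 29
  plate rect ((551.3922119140625, 7.518218994140625), (218.87730407714844, 219.7699432373047), 74.53068542480469)
```

>>> arm_command:
  plan:
    - {"travel":[0.1258,-0.1761,0],"twist":[0,0,0],"gripper":-1}
    - {"travel":[0.1258,-0.1761,0],"twist":[0,0,0],"gripper":-1}
    - {"travel":[0.1258,-0.1761,0],"twist":[0,0,0],"gripper":-1}
    - {"travel":[0.1258,-0.1761,0],"twist":[0,0,0],"gripper":-1}
    - {"travel":[0.1258,-0.1761,0.03],"twist":[0,0,0],"gripper":-1}
    - {"travel":[0.1258,-0.1761,0.06],"twist":[0,0,0],"gripper":-1}
    - {"travel":[0.1258,-0.1761,0.075],"twist":[0,0,0],"gripper":-1}
    - {"travel":[0.1258,-0.1761,0.075],"twist":[0,0,0],"gripper":-1}
    - {"travel":[0.1258,-0.1761,0.075],"twist":[0,0,0],"gripper":-1}

```text
time_s: 8.95
eef_pos: [509.8, 100.3, 141.6]
orientation: [0.707, 0.707, 0.0, 0.0]
ft_force: [0.9, 0.1, -0.4]
opening: 17.4
finger_force: 30.0
```

```bash
python3 - <<'E'
from h import *
s=status.state();print(s['time_s'],s['eef_pos'],s['orientation'],s['opening'],s['ft_force'])
E0=np.array(s['eef_pos'])
L=[]
for n in ['side','scene']:
    c=cap(n); im=c['pixels'].copy()
    uv=proj(c,E0-[0,0,96])[0]; print(n,'expected tip px',uv.round(1))
    print([ (round(r['conf'],2),r['uv']) for r in optics.landmark_of('stylus_tip',n)[:2]])
    u,v=uv.astype(int); crop=np.ascontiguousarray(im[v-60:v+30,u-35:u+35]); k=cv2.resize(crop,None,fx=5.5,fy=5.5,interpolation=cv2.INTER_CUBIC)
    f=((uv-[u-35,v-60])*5.5).astype(int)
    top=((proj(c,E0-[0,0,21])[0]-[u-35,v-60])*5.5).astype(int)
    cv2.line(k,tuple(map(int,top)),tuple(map(int,f)),(255,0,0),1); cv2.drawMarker(k,tuple(map(int,f)),(255,0,0),0,14,1); L.append(k)
cv2.imwrite('pics/tip.png',np.hstack(L)[:,:,::-1])
E
```

```text
8.95 [509.84038138 100.26910623 141.59126045] [7.06884430e-01 7.07329031e-01 1.74931508e-04 1.21452410e-04] 17.387858454010917 [ 0.88365683  0.0805475  -0.43027991]
side expected tip px [296.8 214.7]
[(0.58, [273.1, 187.1])]
scene expected tip px [337.4 218.6]
[(0.71, [265.0, 276.5]), (0.5, [338.2, 219.2])]
```

View pics/tip.png

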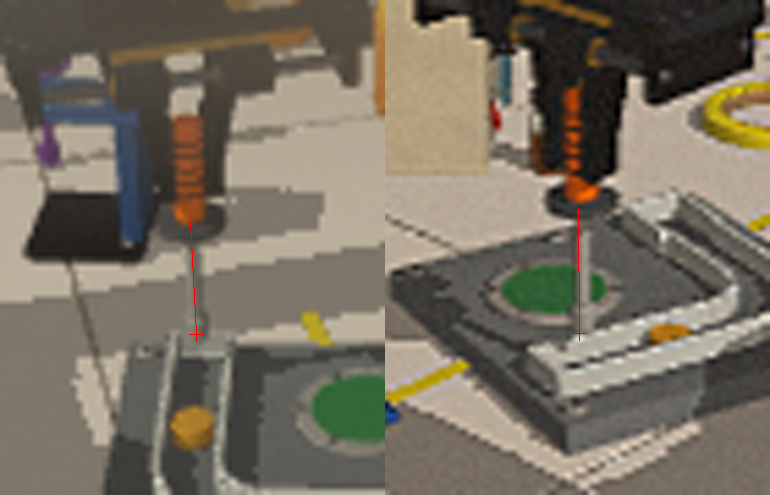

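The tip hangs where predicted, centred between the lips in both views (side crop (197,335), scene crop (580,333)). The slug is ahead of it.

>>> arm_command:
  plan:
    - {"travel":[0,0,0.01],"twist":[0,0,0],"gripper":-1}
    - {"travel":[0,0,0.02],"twist":[0,0,0],"gripper":-1}
    - {"travel":[0,0,0.027],"twist":[0,0,0],"gripper":-1}
    - {"travel":[0,0,0.0306],"twist":[0,0,0],"gripper":-1}
    - {"travel":[0,0,0.0306],"twist":[0,0,0],"gripper":-1}

```text
time_s: 9.65
eef_pos: [509.1, 99.8, 115.5]
orientation: [0.707, 0.707, -0.001, -0.001]
ft_force: [-0.8, 0.3, 0.4]
opening: 17.4
finger_force: 30.0
```

```bash
python3 - <<'E'
from h import *
s=status.state();print(s['time_s'],s['eef_pos'],s['ft_force'])
a=np.radians(-15.5);ex=np.array([np.cos(a),np.sin(a)]);ey=np.array([-ex[1],ex[0]])
L=95+45*np.pi/2+64
def pt(l):
    if l<95: p=(-65,75-l)
    elif l<95+45*np.pi/2:
        t=np.pi+(l-95)/45; p=(-20+45*np.cos(t),-20+45*np.sin(t))
    else: p=(-20+l-95-45*np.pi/2,-65)
    return p[0]*ex+p[1]*ey
l=np.minimum(np.arange(0,L+3,3),L); p=np.array([pt(x) for x in l]); d=(p-p[0])/800; 
for i in range(0,len(l)-1,10):
    e=d[i+1:i+11].round(4)-d[i].round(4)
    print(i,l[i],' '.join(f'[{q[1]:.4f},{q[0]:.4f}]' for q in e))
E
```

```text
9.65 [509.1034675   99.781082   115.52643571] [-0.81922311  0.319271    0.35564967]
0 0.0 [-0.0036,-0.0010] [-0.0072,-0.0020] [-0.0108,-0.0030] [-0.0145,-0.0040] [-0.0181,-0.0050] [-0.0217,-0.0060] [-0.0253,-0.0070] [-0.0289,-0.0080] [-0.0325,-0.0090] [-0.0361,-0.0100]
10 30.0 [-0.0036,-0.0010] [-0.0073,-0.0020] [-0.0109,-0.0030] [-0.0145,-0.0040] [-0.0181,-0.0050] [-0.0217,-0.0060] [-0.0253,-0.0070] [-0.0289,-0.0080] [-0.0326,-0.0090] [-0.0362,-0.0100]
20 60.0 [-0.0036,-0.0010] [-0.0072,-0.0020] [-0.0108,-0.0030] [-0.0144,-0.0041] [-0.0180,-0.0051] [-0.0217,-0.0061] [-0.0253,-0.0071] [-0.0289,-0.0081] [-0.0325,-0.0091] [-0.0361,-0.0101]
30 90.0 [-0.0036,-0.0010] [-0.0072,-0.0020] [-0.0109,-0.0028] [-0.0146,-0.0033] [-0.0183,-0.0036] [-0.0221,-0.0037] [-0.0258,-0.0035] [-0.0296,-0.0030] [-0.0332,-0.0023] [-0.0369,-0.0014]
40 120.0 [-0.0035,0.0012] [-0.0070,0.0026] [-0.0104,0.0042] [-0.0136,0.0061] [-0.0168,0.0081] [-0.0198,0.0104] [-0.0226,0.0129] [-0.0252,0.0155] [-0.0277,0.0183] [-0.0300,0.0213]
50 150.0 [-0.0020,0.0032] [-0.0039,0.0064] [-0.0055,0.0098] [-0.0070,0.0133] [-0.0081,0.0168] [-0.0091,0.0204] [-0.0101,0.0240] [-0.0111,0.0277] [-0.0121,0.0313] [-0.0131,0.0349]
60 180.0 [-0.0011,0.0036] [-0.0021,0.0072] [-0.0031,0.0108] [-0.0041,0.0144] [-0.0051,0.0180] [-0.0061,0.0217] [-0.0071,0.0253] [-0.0081,0.0289] [-0.0091,0.0325] [-0.0101,0.0361]
70 210.0 [-0.0010,0.0036] [-0.0020,0.0072] [-0.0030,0.0109] [-0.0040,0.0145] [-0.0050,0.0181] [-0.0060,0.0217] [-0.0065,0.0237]
```

>>> arm_command:
  plan:
    - {"travel":[-0.0036,-0.001,0],"twist":[0,0,0],"gripper":-1}
    - {"travel":[-0.0072,-0.002,0],"twist":[0,0,0],"gripper":-1}
    - {"travel":[-0.0108,-0.003,0],"twist":[0,0,0],"gripper":-1}
    - {"travel":[-0.0145,-0.004,0],"twist":[0,0,0],"gripper":-1}
    - {"travel":[-0.0181,-0.005,0],"twist":[0,0,0],"gripper":-1}
    - {"travel":[-0.0217,-0.006,0],"twist":[0,0,0],"gripper":-1}
    - {"travel":[-0.0253,-0.007,0],"twist":[0,0,0],"gripper":-1}
    - {"travel":[-0.0289,-0.008,0],"twist":[0,0,0],"gripper":-1}
    - {"travel":[-0.0325,-0.009,0],"twist":[0,0,0],"gripper":-1}
    - {"travel":[-0.0361,-0.01,0],"twist":[0,0,0],"gripper":-1}

```text
time_s: 10.65
eef_pos: [501.7, 70.7, 116.5]
orientation: [0.707, 0.707, 0.0, 0.0]
ft_force: [-0.3, -0.6, -0.6]
opening: 17.2
finger_force: 30.0
```

>>> arm_command:
  plan:
    - {"travel":[-0.0036,-0.001,0],"twist":[0,0,0],"gripper":-1}
    - {"travel":[-0.0073,-0.002,0],"twist":[0,0,0],"gripper":-1}
    - {"travel":[-0.0109,-0.003,0],"twist":[0,0,0],"gripper":-1}
    - {"travel":[-0.0145,-0.004,0],"twist":[0,0,0],"gripper":-1}
    - {"travel":[-0.0181,-0.005,0],"twist":[0,0,0],"gripper":-1}
    - {"travel":[-0.0217,-0.006,0],"twist":[0,0,0],"gripper":-1}
    - {"travel":[-0.0253,-0.007,0],"twist":[0,0,0],"gripper":-1}
    - {"travel":[-0.0289,-0.008,0],"twist":[0,0,0],"gripper":-1}
    - {"travel":[-0.0326,-0.009,0],"twist":[0,0,0],"gripper":-1}
    - {"travel":[-0.0362,-0.01,0],"twist":[0,0,0],"gripper":-1}

```text
time_s: 11.65
eef_pos: [493.7, 41.8, 116.5]
orientation: [0.707, 0.707, 0.0, -0.0]
ft_force: [0.6, -0.7, 0.4]
opening: 17.3
finger_force: 30.0
```

```bash
cat > slug.py <<'E'
from h import *
s=status.state();print(s['time_s'],s['eef_pos'],s['orientation'],s['ft_force'],s['opening'])
a=np.radians(-15.5);ex=np.array([np.cos(a),np.sin(a)]);ey=np.array([-ex[1],ex[0]])
L=lambda X:((X[:2]-[552.3,10.2])@ex,(X[:2]-[552.3,10.2])@ey)
print('tip plate',np.round(L(s['eef_pos']),1))
for n in ['side','scene','wrist']:
    c=cap(n); P=cloud(c);hsv=cv2.cvtColor(c['pixels'],cv2.COLOR_RGB2HSV)
    x=(P[...,:2]-[552.3,10.2])@np.c_[ex,ey]
    inch=((abs(x[...,0]+65)<24)|(abs(x[...,1]+65)<24)|(np.hypot(x[...,0]+20,x[...,1]+20)<64))&(abs(x)<100).all(-1)
    g=(hsv[...,0]>8)&(hsv[...,0]<28)&(hsv[...,1]>120)&(P[...,2]>10)&(P[...,2]<36)&inch
    if g.any(): print(n,g.sum(),x[g].mean(0).round(1),P[g][:,2].mean().round(1),np.percentile(P[g][:,2],90).round(1))
    save(c,f"{n}_{s['time_s']:.1f}.png")
E
python3 slug.py
```

```text
11.65 [493.65509645  41.75480897 116.47043319] [ 7.07106848e-01  7.07106715e-01  5.99842264e-06 -2.46765496e-06] [ 0.56125474 -0.65049278  0.40442337] 17.325041297128585
tip plate [-64.9  14.7]
side 51 [-65.9  -8.7] 26.8 31.0
scene 17 [-63.3  -5.7] 31.7 32.9
```

The slug is moving ahead of the tip as planned, so I'll keep pushing.

>>> arm_command:
  plan:
    - {"travel":[-0.0036,-0.001,0],"twist":[0,0,0],"gripper":-1}
    - {"travel":[-0.0072,-0.002,0],"twist":[0,0,0],"gripper":-1}
    - {"travel":[-0.0108,-0.003,0],"twist":[0,0,0],"gripper":-1}
    - {"travel":[-0.0144,-0.0041,0],"twist":[0,0,0],"gripper":-1}
    - {"travel":[-0.018,-0.0051,0],"twist":[0,0,0],"gripper":-1}
    - {"travel":[-0.0217,-0.0061,0],"twist":[0,0,0],"gripper":-1}
    - {"travel":[-0.0253,-0.0071,0],"twist":[0,0,0],"gripper":-1}
    - {"travel":[-0.0289,-0.0081,0],"twist":[0,0,0],"gripper":-1}
    - {"travel":[-0.0325,-0.0091,0],"twist":[0,0,0],"gripper":-1}
    - {"travel":[-0.0361,-0.0101,0],"twist":[0,0,0],"gripper":-1}

```text
time_s: 12.8
eef_pos: [485.6, 12.9, 116.5]
orientation: [0.707, 0.707, 0.0, -0.0]
ft_force: [0.2, 0.1, -0.5]
opening: 16.9
finger_force: 30.0
```

>>> arm_command:
  plan:
    - {"travel":[-0.0036,-0.001,0],"twist":[0,0,0],"gripper":-1}
    - {"travel":[-0.0072,-0.002,0],"twist":[0,0,0],"gripper":-1}
    - {"travel":[-0.0109,-0.0028,0],"twist":[0,0,0],"gripper":-1}
    - {"travel":[-0.0146,-0.0033,0],"twist":[0,0,0],"gripper":-1}
    - {"travel":[-0.0183,-0.0036,0],"twist":[0,0,0],"gripper":-1}
    - {"travel":[-0.0221,-0.0037,0],"twist":[0,0,0],"gripper":-1}
    - {"travel":[-0.0258,-0.0035,0],"twist":[0,0,0],"gripper":-1}
    - {"travel":[-0.0296,-0.003,0],"twist":[0,0,0],"gripper":-1}
    - {"travel":[-0.0332,-0.0023,0],"twist":[0,0,0],"gripper":-1}
    - {"travel":[-0.0369,-0.0014,0],"twist":[0,0,0],"gripper":-1}

```text
time_s: 13.8
eef_pos: [484.5, -16.6, 116.4]
orientation: [0.707, 0.707, -0.0, -0.0]
ft_force: [-0.6, -0.2, -1.2]
opening: 17.2
finger_force: 30.0
```

```bash
python3 slug.py
```

```text
13.8 [484.54436068 -16.64294146 116.44102545] [ 7.07119744e-01  7.07093818e-01 -1.43907183e-05 -3.18255790e-05] [-0.5615781  -0.20305528 -1.154998  ] 17.227999208653763
tip plate [-58.1 -44. ]
side 33 [-45.7 -55. ] 29.6 32.1
scene 14 [-48.1 -60.2] 31.5 34.5
wrist 49 [-44.8 -48. ] 25.7 29.5
```

>>> arm_command:
  plan:
    - {"travel":[-0.0035,0.0012,0],"twist":[0,0,0],"gripper":-1}
    - {"travel":[-0.007,0.0026,0],"twist":[0,0,0],"gripper":-1}
    - {"travel":[-0.0104,0.0042,0],"twist":[0,0,0],"gripper":-1}
    - {"travel":[-0.0136,0.0061,0],"twist":[0,0,0],"gripper":-1}
    - {"travel":[-0.0168,0.0081,0],"twist":[0,0,0],"gripper":-1}
    - {"travel":[-0.0198,0.0104,0],"twist":[0,0,0],"gripper":-1}
    - {"travel":[-0.0226,0.0129,0],"twist":[0,0,0],"gripper":-1}
    - {"travel":[-0.0252,0.0155,0],"twist":[0,0,0],"gripper":-1}
    - {"travel":[-0.0277,0.0183,0],"twist":[0,0,0],"gripper":-1}
    - {"travel":[-0.03,0.0213,0],"twist":[0,0,0],"gripper":-1}

```text
time_s: 14.95
eef_pos: [501.7, -40.6, 116.4]
orientation: [0.707, 0.707, -0.0, -0.0]
ft_force: [-1.3, 0.4, 0.3]
opening: 17.1
finger_force: 30.0
```

>>> arm_command:
  plan:
    - {"travel":[-0.002,0.0032,0],"twist":[0,0,0],"gripper":-1}
    - {"travel":[-0.0039,0.0064,0],"twist":[0,0,0],"gripper":-1}
    - {"travel":[-0.0055,0.0098,0],"twist":[0,0,0],"gripper":-1}
    - {"travel":[-0.007,0.0133,0],"twist":[0,0,0],"gripper":-1}
    - {"travel":[-0.0081,0.0168,0],"twist":[0,0,0],"gripper":-1}
    - {"travel":[-0.0091,0.0204,0],"twist":[0,0,0],"gripper":-1}
    - {"travel":[-0.0101,0.024,0],"twist":[0,0,0],"gripper":-1}
    - {"travel":[-0.0111,0.0277,0],"twist":[0,0,0],"gripper":-1}
    - {"travel":[-0.0121,0.0313,0],"twist":[0,0,0],"gripper":-1}
    - {"travel":[-0.0131,0.0349,0],"twist":[0,0,0],"gripper":-1}

```text
time_s: 15.95
eef_pos: [529.7, -51.0, 116.5]
orientation: [0.707, 0.707, -0.0, 0.0]
ft_force: [0.0, -0.6, 0.5]
opening: 17.1
finger_force: 30.0
```

```bash
python3 slug.py
```

```text
15.95 [529.72181271 -50.96480365 116.45381175] [ 7.07104969e-01  7.07108593e-01 -1.55187291e-05  8.17721965e-06] [ 0.02438515 -0.55754745  0.54066779] 17.0799286920066
tip plate [ -5.4 -65. ]
side 28 [ 12.2 -67.1] 30.1 31.5
scene 13 [ 14.4 -63.9] 31.1 32.9
wrist 423 [ 13.1 -63.6] 28.8 30.4
```

The slug is round the bend and well ahead of the tip, so next is the last stretch into the well.

>>> arm_command:
  plan:
    - {"travel":[-0.0011,0.0036,0],"twist":[0,0,0],"gripper":-1}
    - {"travel":[-0.0021,0.0072,0],"twist":[0,0,0],"gripper":-1}
    - {"travel":[-0.0031,0.0108,0],"twist":[0,0,0],"gripper":-1}
    - {"travel":[-0.0041,0.0144,0],"twist":[0,0,0],"gripper":-1}
    - {"travel":[-0.0051,0.018,0],"twist":[0,0,0],"gripper":-1}
    - {"travel":[-0.0061,0.0217,0],"twist":[0,0,0],"gripper":-1}
    - {"travel":[-0.0071,0.0253,0],"twist":[0,0,0],"gripper":-1}
    - {"travel":[-0.0081,0.0289,0],"twist":[0,0,0],"gripper":-1}
    - {"travel":[-0.0091,0.0325,0],"twist":[0,0,0],"gripper":-1}
    - {"travel":[-0.0101,0.0361,0],"twist":[0,0,0],"gripper":-1}

```text
time_s: 17.1
eef_pos: [558.6, -59.0, 116.5]
orientation: [0.707, 0.707, 0.0, -0.0]
ft_force: [-0.1, 0.7, -0.9]
opening: 17.2
finger_force: 30.0
```

>>> arm_command:
  plan:
    - {"travel":[-0.001,0.0036,0],"twist":[0,0,0],"gripper":-1}
    - {"travel":[-0.002,0.0072,0],"twist":[0,0,0],"gripper":-1}
    - {"travel":[-0.003,0.0109,0],"twist":[0,0,0],"gripper":-1}
    - {"travel":[-0.004,0.0145,0],"twist":[0,0,0],"gripper":-1}
    - {"travel":[-0.005,0.0181,0],"twist":[0,0,0],"gripper":-1}
    - {"travel":[-0.006,0.0217,0],"twist":[0,0,0],"gripper":-1}
    - {"travel":[-0.0065,0.0237,0],"twist":[0,0,0],"gripper":-1}
    - {"travel":[-0.0065,0.0237,0],"twist":[0,0,0],"gripper":-1}

```text
time_s: 17.9
eef_pos: [577.6, -64.3, 116.5]
orientation: [0.707, 0.707, 0.0, 0.0]
ft_force: [0.3, 0.6, -1.8]
opening: 17.6
finger_force: 30.0
```

```bash
python3 slug.py; python3 - <<'E'
import cv2,glob,os
L=[]
for n,(u0,v0) in (('scene',(320,180)),('side',(300,210)),('wrist',(240,120))):
    f=max(glob.glob(f'pics/{n}_*.png'),key=os.path.getmtime); a=cv2.imread(f)
    L.append(cv2.resize(a[v0:v0+80,u0:u0+80] if n!='wrist' else a[v0:v0+160,u0:u0+160],(266,400),interpolation=2))
cv2.imwrite('pics/w.png',cv2.hconcat(L))
E
```

```text
17.9 [577.5615048  -64.25522634 116.48626705] [7.07112675e-01 7.07100880e-01 3.44701036e-05 9.00968329e-05] [ 0.30451974  0.61047233 -1.7541709 ] 17.613389100705216
tip plate [ 44.2 -65. ]
side 14 [ 61.3 -64.6] 21.7 22.9
scene 5 [ 73.5 -71. ] 22.1 25.2
wrist 412 [ 62.  -64.9] 21.0 22.5
```

View pics/w.png

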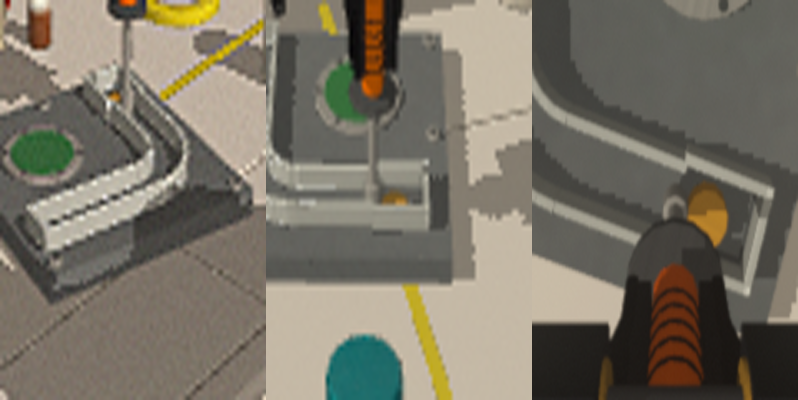

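The slug lies flat in the well: its top is at z≈22 mm and its centre is near plate x=62. In the right crop it is at (707,215). Now I'll lift out and return the stylus.

>>> arm_command:
  plan:
    - {"travel":[0.001,-0.0036,0],"twist":[0,0,0],"gripper":-1}
    - {"travel":[0.001,-0.0036,-0.02],"twist":[0,0,0],"gripper":-1}
    - {"travel":[0.001,-0.0036,-0.06],"twist":[0,0,0],"gripper":-1}
    - {"travel":[0.001,-0.0036,-0.105],"twist":[0,0,0],"gripper":-1}
    - {"travel":[0.05,-0.024,-0.105],"twist":[0,0,0],"gripper":-1}
    - {"travel":[0.1,-0.045,-0.105],"twist":[0,0,0],"gripper":-1}
    - {"travel":[0.15,-0.065,-0.105],"twist":[0,0,0],"gripper":-1}
    - {"travel":[0.2,-0.085,-0.105],"twist":[0,0,0],"gripper":-1}
    - {"travel":[0.25,-0.105,-0.105],"twist":[0,0,0],"gripper":-1}

```text
time_s: 18.95
eef_pos: [492.8, 137.3, 202.1]
orientation: [0.707, 0.707, 0.001, 0.001]
ft_force: [0.2, -0.2, -1.2]
opening: 17.6
finger_force: 30.0
```

>>> arm_command:
  plan:
    - {"travel":[0.05,-0.024,0],"twist":[0,0,0],"gripper":-1}
    - {"travel":[0.1,-0.045,0],"twist":[0,0,0],"gripper":-1}
    - {"travel":[0.15,-0.065,0],"twist":[0,0,0],"gripper":-1}
    - {"travel":[0.2,-0.085,0],"twist":[0,0,0],"gripper":-1}
    - {"travel":[0.2381,-0.099,0],"twist":[0,0,0],"gripper":-1}
    - {"travel":[0.2381,-0.099,0.02],"twist":[0,0,0],"gripper":-1}
    - {"travel":[0.2381,-0.099,0.06],"twist":[0,0,0],"gripper":-1}
    - {"travel":[0.2381,-0.099,0.09],"twist":[0,0,0],"gripper":-1}
    - {"travel":[0.2381,-0.099,0.09],"twist":[0,0,0],"gripper":-1}
    - {"travel":[0.2381,-0.099,0.09],"twist":[0,0,0],"gripper":-1}

```text
time_s: 19.95
eef_pos: [414.3, 326.5, 129.6]
orientation: [0.707, 0.707, 0.0, 0.0]
ft_force: [-0.2, 0.8, -0.6]
opening: 17.1
finger_force: 30.0
```

```bash
python3 - <<'E'
from h import *
s=status.state();print(s['time_s'],s['eef_pos'],s['orientation'],s['opening'])
E
python3 - <<'E'
from h import *
E0=np.array(status.state()['eef_pos']); L=[]
ex=np.array([.941,-.339,0])
for n in ['side','scene']:
    c=cap(n); im=c['pixels'].copy()
    k=lambda X:proj(c,X)[0]
    u,v=k([460,310,80]).astype(int); crop=np.ascontiguousarray(im[v-40:v+40,u-35:u+35]); K=cv2.resize(crop,None,fx=5.5,fy=5.5,interpolation=2)
    t=lambda X:tuple(int(q) for q in (k(X)-[u-35,v-40])*5.5)
    cv2.line(K,t(E0-[0,0,21]),t(E0-[0,0,96]),(255,0,0),1)
    r=np.array([480,302.6,100]); cv2.line(K,t(r),t(r-32*ex),(0,255,0),1); L.append(K)
cv2.imwrite('pics/slot.png',np.hstack(L)[:,:,::-1])
E
```

```text
19.95 [414.31680645 326.45798644 129.59050193] [7.07125848e-01 7.07087686e-01 1.97258957e-04 1.44279777e-05] 17.115316554902325
```

View pics/slot.png

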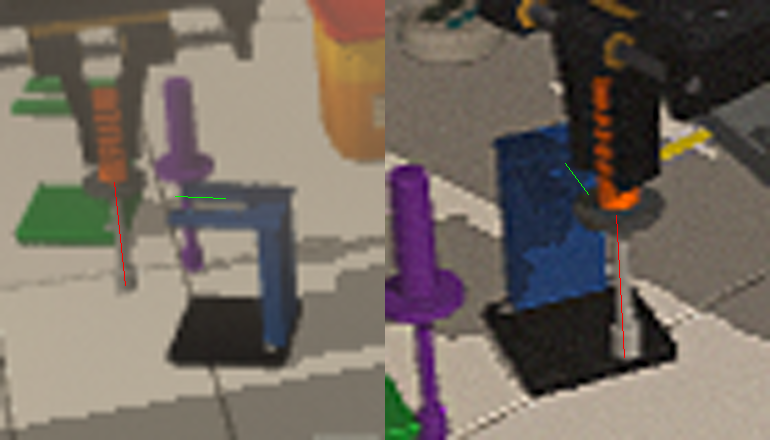

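The stylus hangs upright just outside the slot mouth (side crop (118,235), fork at (180,200)). I'll slide it in along the slot axis.

>>> arm_command:
  plan:
    - {"travel":[-0.006,0.0163,0],"twist":[0,0,0],"gripper":-1}
    - {"travel":[-0.012,0.0325,0],"twist":[0,0,0],"gripper":-1}
    - {"travel":[-0.0175,0.0488,0],"twist":[0,0,0],"gripper":-1}
    - {"travel":[-0.023,0.065,0],"twist":[0,0,0],"gripper":-1}
    - {"travel":[-0.029,0.0813,0],"twist":[0,0,0],"gripper":-1}
    - {"travel":[-0.029,0.0813,0],"twist":[0,0,0],"gripper":-1}
    - {"travel":[-0.029,0.0813,0.004],"twist":[0,0,0],"gripper":-1}
    - {"travel":[-0.029,0.0813,0.008],"twist":[0,0,0],"gripper":-1}
    - {"travel":[-0.029,0.0813,0.0094],"twist":[0,0,0],"gripper":-1}
    - {"travel":[-0.029,0.0813,0.0094],"twist":[0,0,0],"gripper":-1}

```text
time_s: 21.05
eef_pos: [478.6, 303.3, 120.9]
orientation: [0.707, 0.707, -0.0, -0.0]
ft_force: [-0.1, -0.1, -0.1]
opening: 17.4
finger_force: 30.0
```

>>> arm_command:
  plan:
    - {"travel":[0,0,0],"twist":[0,0,0],"gripper":-0.4}
    - {"travel":[0,0,0],"twist":[0,0,0],"gripper":-0.2}
    - {"travel":[0,0,0],"twist":[0,0,0],"gripper":0.2}
    - {"travel":[0,0,0],"twist":[0,0,0],"gripper":0.5}
    - {"travel":[0,0,0],"twist":[0,0,0],"gripper":0.5}
    - {"travel":[0,0,0],"twist":[0,0,0],"gripper":0.5}
    - {"travel":[0,0,0],"twist":[0,0,0],"gripper":0.5}
    - {"travel":[0,0,0],"twist":[0,0,0],"gripper":0.5}

```text
time_s: 21.85
eef_pos: [479.2, 303.1, 120.9]
orientation: [0.707, 0.707, 0.0, 0.0]
ft_force: [0.4, 0.2, 0.1]
opening: 63.9
finger_force: 0.0
```

>>> arm_command:
  plan:
    - {"travel":[0,0,-0.01],"twist":[0,0,0],"gripper":0.5}
    - {"travel":[0,0,-0.04],"twist":[0,0,0],"gripper":0.5}
    - {"travel":[0,0,-0.08],"twist":[0,0,0],"gripper":0.5}
    - {"travel":[0,0,-0.13],"twist":[0,0,0],"gripper":0.5}
    - {"travel":[-0.05,0,-0.157],"twist":[0,0,0],"gripper":0.5}
    - {"travel":[-0.1,0,-0.157],"twist":[0,0,0],"gripper":0.5}
    - {"travel":[-0.1,0,-0.157],"twist":[0,0,0],"gripper":0.5}
    - {"travel":[-0.1,0,-0.157],"twist":[0,0,0],"gripper":0.5}
    - {"travel":[-0.1,0,-0.157],"twist":[0,0,0],"gripper":0.5}

```text
time_s: 22.75
eef_pos: [479.0, 223.7, 246.5]
orientation: [0.707, 0.707, 0.0, -0.0]
ft_force: [0.1, 0.9, -0.2]
opening: 65.4
finger_force: 0.0
```

```bash
python3 slug.py; python3 - <<'E'
import cv2,glob,os
L=[]
for n,(u0,v0) in (('scene',(240,180)),('side',(230,120)),('wrist',(230,60))):
    f=max(glob.glob(f'pics/{n}_*.png'),key=os.path.getmtime); a=cv2.imread(f); w=150 if n!='scene' else 130
    L.append(cv2.resize(a[v0:v0+w,u0:u0+w],(266,266),interpolation=2))
cv2.imwrite('pics/end.png',cv2.hconcat(L))
E
```

```text
22.75 [479.02366907 223.7320599  246.53148053] [ 7.07043891e-01  7.07169621e-01  8.26747643e-05 -2.37843870e-04] [ 0.12766409  0.91510456 -0.23928123] 65.41834940446527
tip plate [-127.7  186.2]
side 17 [ 61.3 -63. ] 21.3 23.6
scene 17 [ 64.6 -73.6] 21.5 24.3
```

View pics/end.png

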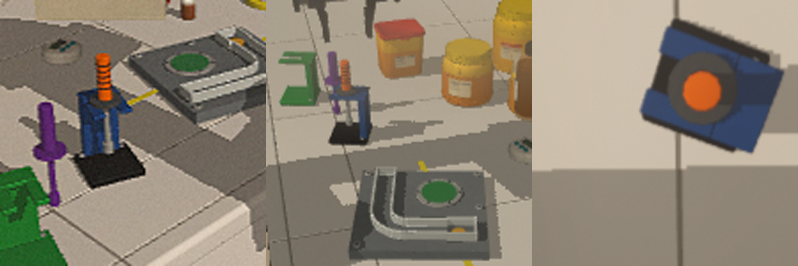

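The stylus hangs upright in the blue fork ((345,75) in the middle crop, (702,92) in the right), the slug is in the well (middle crop (458,231)), and nothing else has moved.

```bash
python3 -c "from station import order; print(order.sign_off())"
```

```text
the job is handed in; nothing more can be done
None
```

The slug was pushed into the well in one pass, the stylus is back in its blue stand and released, the pot, timer and vial were left untouched, and the job was handed in at about 23 s; no verdict was returned.

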